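# Gauge a baking tin in a bench caliper

### The arm

A 7-joint arm with a two-finger parallel gripper is mounted at the origin on the work surface. World frame = base frame: x ahead of the robot, y to its left, z up, the work surface at z = 0. Lengths are in m, angles in rad, forces in N, time in s.
With the tool pointing down it reaches from about 0.425 to 0.925 m from the base axis. Payload 6.8 kg.
Tool frame: the origin (TCP) lies on the centre line of the jaws, within the pads' length; the fingertips stand 11 mm ahead of it and the grasp point (between the pads) lies 8 mm behind it; z points along the fingers, y is the direction in which the jaws open and shut (so a half turn about z gives the same grasp; the last joint's range is limited). The gripper opens to 85 mm and grips with 20 to 120 N. Pads are 22 mm wide; open, the fingers measure 114 mm over their backs; the gripper's body (76 mm by 85 mm) begins 54 mm behind the grasp point. The pads swing forward as they close: fully open they stand 13 mm farther back than shut.
Start: joints at [1.232, 0.477, 0.022, 1.555, -0.011, 1.109, -0.083], TCP at [0.154, -0.657, 0.242] pointing down, gripper open.
Joint ranges: [-2.96, 2.96], [-0.34, 2.1], [-1.41, 1.46], [0.24, 2.44], [-1.37, 4.51], [0.17, 1.92], [-2.96, 2.96]. Speed limits (rad/s): [2.39, 2.39, 3.14, 3.14, 3.14, 3.14, 3.14].

### API

Orientations are given as a rotation vector (axis times angle).
In Python, from bench import r gives the robot as it stands.
- The arm moves only by the tool send_rows, never from a script. Its argument "deltas" is a list of rows, each a list of 7 numbers: the opening, from 0 (shut) to 1 (fully open), then the shift along the tool's x, y, z as a fraction of full scale, then the turn, a rotation vector about the tool's x, y, z as a fraction of full scale. In form: [[hand, x, y, z, ax, ay, az], ...]. A call has 1 to 20 rows; each row is the pose to reach, as a shift and turn from the pose commanded when the call began, along the tool's axes at that moment, turning the shorter way round; what a row does not reach only later rows make up. Full scale, the value 1, is 150 mm for a shift and 180 degrees for a turn. A row lasts 1/12 s, in which the tool goes at most 41.7 mm and 7.16 degrees, less where a joint would pass 70% of its speed; a pose out of reach is approached as far as the arm can. A call with a number of a shift or a turn outside -1 to 1 is refused whole. A call with a gripper value outside its range is refused whole. The fingers move at their own pace and stop on an object; "squeeze" is the grip in N (left out, the last holds). Time passes only in rows, so rows that repeat a pose let the fingers close. It gives the time, the measured TCP pose, the force and the opening at its end, in the units of the state.
- r.get_obs(): the state, without advancing time (a new reading comes with each control period).
- r.grab_frame(name): name is "scene" or "top" or "wrist"; returns a dict with "pixels" (384x512x3 uint8, red, green, blue), "camera_matrix" (3x3 intrinsics, pixels), "dist_coeffs" ([k1, k2, p1, p2, k3] as OpenCV has them; the pictures are not rectified), "rvec" (rotation vector, rad) and "tvec" (3), from world to camera coordinates, as OpenCV has them. Camera axes: x right, y down, z forward; pixel columns grow to the right and rows downward; lengths in m; the calibration is good to about 2 mm. A picture is of the moment at which its call begins. There is no depth.
- r.hand_in(): hands the job in, once; it reports no verdict.
The state is a dict: "clock": time; "joints": joint angles; "qvel": joint speeds; "tau": joint torques, N m; "tcp_pos": TCP position; "orientation": TCP orientation; "contact_force": force on the tool from outside, world axes, zero at the start; "moment": the same for the moment, N m; "grip_width": finger opening in m.
Only numpy, scipy, OpenCV 4.12 (cv2) and the standard library are available. Lean on these libraries where they do the work, as an engineer would, in place of code of your own. Each camera call takes 0.05 s, during which the arm holds its last target. There are 200 camera calls.

### The job

Check the oblong baking tin on the bench sizing gauge: set it down upright on the gauge's bed, lengthwise and centred between the jaws, and let go of it. Then push the sliding jaw shut on the tin until the tin presses the sprung anvil back and the anvil's pointer stands between the two raised marks (never driving the anvil to its end stop), and press the record button on the gauge fully down once the reading stands. Leave the tin held between the jaws with the pointer still between the marks, and do not disturb the other bakeware or the jar.

Things in the scene. Friction and masses are not known exactly. Their poses are not given: they have to be found in the camera images.
- gauge: Bench sizing gauge fixed to the counter: aluminium bed 12 mm thick. Origin: on the counter under the bed's long centre line; x is the closing direction (sliding jaw to anvil), z up; bed spans x -150 to 205, y -50 to 50 mm. The tin goes on it with its length along x, centred on y = 0. At x 114 to 205 stands a white housing 90 mm wide, top 62 mm above the counter.
- jaw_face (a point): Centre of the sliding jaw's measuring face (56 mm wide, from 14 to 56 mm above the counter, faces gauge +x), 35 mm above the counter. In the gauge's frame its x is -90 mm + joint jaw.
- jaw_back (a point): Point to push, on the back of the steel sliding jaw (faces gauge -x, away from the anvil), 24 mm behind its measuring face, 67 mm above the counter. Jaw: block 24 mm thick, with an upright thumb tab 50 mm wide on top, flush with its back; top 95 mm above the counter.
- jaw (a joint): Slide of the jaw along gauge x, in m: 0 fully open, grows as it closes, at most 0.125. Stiff: about 7 N moves it, and it stays where it is left, even against the anvil's spring. Starts at 0 to 0.035; the gap between the two faces is 175 mm less this value (plus joint anvil).
- anvil_face (a point): Centre of the sprung anvil's face (56 mm wide, 15 to 51 mm above the counter, faces gauge -x), 33 mm above the counter. In the gauge's frame its x is +85 mm + joint anvil.
- anvil (a joint): How far the sprung anvil is pushed back along gauge x, in m: 0 at rest, end stop at 0.016; spring 400 N/m (3 N at 0.0075). The pointer stands clear between the two marks from 0.0045 to 0.0105, best at 0.0075.
- pointer (a point): Dark pointer: crossbar 3 mm thick (x), 16 mm wide, on an arm of the anvil, over the front of the housing's top, 70 mm above the counter, at gauge x 125 mm + joint anvil. The two marks are dark raised bars across the housing's top, 3 mm thick, with a gap in the middle for the pointer, at gauge x 126.5 and 138.5 mm.
- record_top (a point): Centre of the record button's top: grey round push button 30 mm across on the housing's top, behind the marks, at gauge x +178 mm, y 0; pressed straight down, 6 mm travel.
- record (a joint): Travel of the record button, in m: 0 up, 0.006 fully down (5 N); springs back.
- tin: The oblong baking tin to check: open-topped plain steel, 100 mm long (x) x 56 mm wide (y) x 42 mm high, 3 mm walls, about 160 g. Origin: centre of its underside; z up. Stands upright on the counter.
- square_tin: Square steel tin 78 x 78 x 42 mm, a bystander. Origin: centre of its underside.
- ramekin: Round white ceramic bowl 84 mm across, 50 mm high, a bystander. Origin: centre of its underside.
- jar: Amber glass jar 80 mm across, 130 mm high, a bystander beyond the gauge. Origin: centre of its underside.

How it is judged:
By the outcome, as a careful person would: the job done as asked, in the order asked, and still so for the second after the job is handed in, with the robot touching nothing.
It also fails if it takes over 58 s, if anything falls off the work surface, if the arm or the gripper's body presses on something with over 40 N, if the wrist force passes 120 N, or if a joint passes its speed limit or range.

## Working session

There is one attempt and no reset: what is moved stays moved. The work goes in short steps, Python scripts to look and compute and a tool call to move; the robot and the scene stay as the last step left them, time stands still between calls to the robot, and variables do not carry over. Pictures are saved under pics/ and viewed, about 8 in all and at most 12, crops included, and the job is handed in when it is done.

Besides the shell and the picture viewer there is one more tool, called in YAML: its name, and indented under it one key for each argument. send_rows: Moves the arm, as the interface text tells. Shift numbers are shares of 150 mm and turn numbers shares of 180 degrees, none past 1 either way. Its arguments: {"type":"object","properties":{"deltas":{"type":"array","items":{"type":"array","items":{"type":"number"}}},"squeeze":{"type":"number"}},"required":["deltas"]}

```bash
mkdir -p pics; ls
cat > h.py <<'E'
import numpy as np, cv2
from bench import r
from scipy.spatial.transform import Rotation as R
def grab(n,save=None):
    f=r.grab_frame(n); f={k:np.array(v) for k,v in f.items()}
    if save: cv2.imwrite(f'pics/{save}.png',f['pixels'][:,:,::-1])
    return f
def ray(f,uv):
    p=cv2.undistortPoints(np.array(uv,float).reshape(-1,1,2),f['camera_matrix'],f['dist_coeffs']).reshape(-1,2)
    Rm=cv2.Rodrigues(f['rvec'].astype(float))[0]; d=np.c_[p,np.ones(len(p))]@Rm
    return -Rm.T@f['tvec'].ravel(), d
def onplane(f,uv,z):
    c,d=ray(f,uv); return c+d*((z-c[2])/d[:,2])[:,None]
def proj(f,P):
    return cv2.projectPoints(np.array(P,float).reshape(-1,1,3),f['rvec'].astype(float),f['tvec'].astype(float),f['camera_matrix'],f['dist_coeffs'])[0].reshape(-1,2)
def togo(P,yawvec=None):
    o=r.get_obs(); Rt=R.from_rotvec(o['orientation'])
    return Rt.inv().apply(np.array(P)-o['tcp_pos'])/0.15
E
python3 - <<'E'
from h import *
a=grab('top','top0'); b=grab('scene','scene0')
o=r.get_obs()
for k in o: print(k,np.round(o[k],3))
print(R.from_rotvec(o['orientation']).as_matrix().round(3))
for f in(a,b): print(ray(f,[[256,192]]))
E
```

```text
pics
clock 0.1
joints [ 1.232  0.478  0.022  1.556 -0.011  1.109 -0.083]
qvel [-0.    -0.001  0.001 -0.003  0.    -0.001  0.001]
tau [ 5.0000e-03 -5.9775e+01  1.6130e+00 -2.8195e+01  1.3000e-02  5.0000e-03
  0.0000e+00]
tcp_pos [ 0.154 -0.657  0.241]
orientation [-3.119e+00 -3.620e-01  1.000e-03]
contact_force [ 0.429 -0.102 -0.015]
moment [ 0.016 -0.04  -0.003]
grip_width 0.086
[[ 0.973  0.229 -0.001]
 [ 0.229 -0.973  0.002]
 [-0.    -0.002 -1.   ]]
(array([0.47743762, 0.01428574, 1.00988739]), array([[ 0.13765076,  0.02042494, -0.9903292 ]]))
(array([ 1.13254384, -0.01724086,  0.67196596]), array([[-0.65596138,  0.07399434, -0.7511698 ]]))
```

View pics/top0.png

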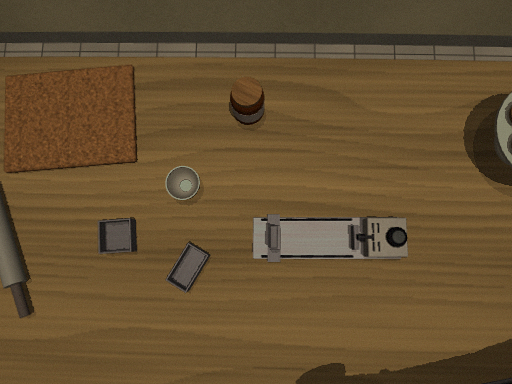

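View pics/scene0.png

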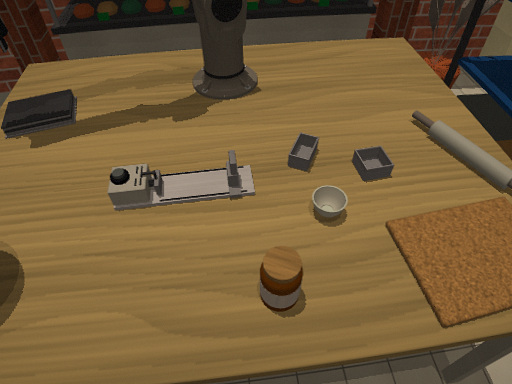

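Run:
```python
from h import *
im=cv2.imread('pics/top0.png')[205:305,155:415]
cv2.imwrite('pics/c1.png',cv2.resize(im,None,fx=3,fy=3,interpolation=cv2.INTER_CUBIC))
f=grab('top')
print(onplane(f,[[253,219],[253,259],[407,259],[407,218]],.012).round(4))
print(onplane(f,[[191,242],[210,254],[187,292],[168,279]],.042).round(4))
```

```text
[[ 0.5497  0.0408  0.012 ]
 [ 0.4538  0.0387  0.012 ]
 [ 0.4613 -0.3288  0.012 ]
 [ 0.5592 -0.3318  0.012 ]]
[[0.4906 0.1845 0.042 ]
 [0.4637 0.1387 0.042 ]
 [0.3756 0.189  0.042 ]
 [0.404  0.2347 0.042 ]]
```

View pics/c1.png

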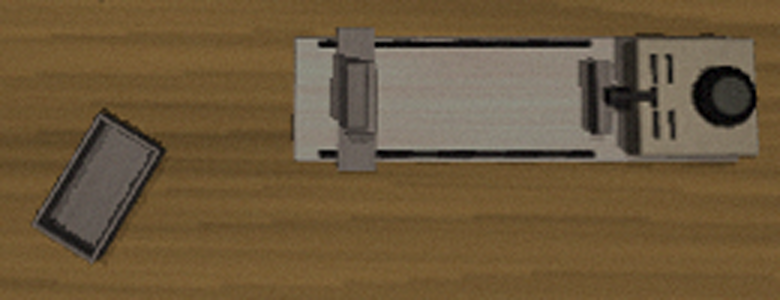

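```bash
cat >> h.py <<'E'
def px(c): return (np.array(c,float)+.5)/3-.5+[155,205]
E
python3 - <<'E'
from h import *
f=grab('top')
b=onplane(f,px([[294,38],[294,161]]),.012); h=onplane(f,px([[638,38],[752,39],[757,156],[640,155]]),.062)
print(b.round(4),h.round(4))
t=onplane(f,px([[101,109],[165,150],[97,262],[35,224]]),.042); print(t.round(4), t.mean(0), np.linalg.norm(np.diff(t,axis=0),axis=1))
l=(t[0]+t[1]-t[2]-t[3]); print('tin long yaw',np.degrees(np.arctan2(l[1],l[0])))
w=(t[0]+t[3]-t[1]-t[2]);print('short',np.degrees(np.arctan2(w[1],w[0])))
print('button',onplane(f,px([[725,96]]),.07),'tab top',onplane(f,px([[347,60],[377,60],[377,133],[347,133]]),.095).round(4),'jawflange',onplane(f,px([[338,29],[375,29],[375,169],[338,169]]),.02).round(4))
E
```

```text
[[0.5538 0.0417 0.012 ]
 [0.4553 0.0395 0.012 ]] [[ 0.555  -0.2235  0.062 ]
 [ 0.5558 -0.3107  0.062 ]
 [ 0.4673 -0.3118  0.062 ]
 [ 0.4664 -0.2235  0.062 ]]
[[0.4928 0.1909 0.042 ]
 [0.4622 0.1395 0.042 ]
 [0.3756 0.189  0.042 ]
 [0.4031 0.2386 0.042 ]] [0.43342334 0.18948097 0.042     ] [0.05988325 0.09972643 0.05668781]
tin long yaw -28.864613719353784
short 60.10960288678606
button [[ 0.51171469 -0.28627889  0.07      ]] tab top [[ 5.319e-01 -2.000e-04  9.500e-02]
 [ 5.323e-01 -2.240e-02  9.500e-02]
 [ 4.788e-01 -2.310e-02  9.500e-02]
 [ 4.783e-01 -1.100e-03  9.500e-02]] jawflange [[ 0.5611  0.0062  0.02  ]
 [ 0.5617 -0.0235  0.02  ]
 [ 0.4507 -0.0249  0.02  ]
 [ 0.45    0.0044  0.02  ]]
```

send_rows:
  deltas:
    - [1,1,-0.43,0,0,0,-0.763]
    - [1,1,-0.43,0,0,0,-0.763]
    - [1,1,-0.43,0,0,0,-0.763]
    - [1,1,-0.43,0,0,0,-0.763]
    - [1,1,-0.43,0,0,0,-0.763]
    - [1,1,-0.43,0,0,0,-0.763]
    - [1,1,-0.43,0,0,0,-0.763]
    - [1,1,-0.43,0,0,0,-0.763]
    - [1,1,-0.43,0,0,0,-0.763]
    - [1,1,-0.43,0,0,0,-0.763]
    - [1,1,-0.43,0,0,0,-0.763]
    - [1,1,-0.43,0,0,0,-0.763]
    - [1,1,-0.43,0,0,0,-0.763]
    - [1,1,-0.43,0,0,0,-0.763]
    - [1,1,-0.43,0,0,0,-0.763]
    - [1,1,-0.43,0,0,0,-0.763]
    - [1,1,-0.43,0,0,0,-0.763]
    - [1,1,-0.43,0,0,0,-0.763]
    - [1,1,-0.43,0,0,0,-0.763]
    - [1,1,-0.43,0,0,0,-0.763]

```text
clock: 1.87
tcp_pos: [0.2854, -0.56, 0.242]
orientation: [-0.791, -3.04, -0.001]
contact_force: [-0.1, 0.5, -0.5]
grip_width: 0.0855
```

send_rows:
  deltas:
    - [1,-0.12,1,0,0,0,0]
    - [1,-0.12,1,0,0,0,0]
    - [1,-0.12,1,0,0,0,0]
    - [1,-0.12,1,0,0,0,0]

```text
clock: 2.2
tcp_pos: [0.3779, -0.4341, 0.2426]
orientation: [0.797, 3.038, 0.002]
contact_force: [0.5, -0.0, 0.3]
grip_width: 0.0854
```

send_rows:
  deltas:
    - [1,-0.12,1,0,0,0,0]
    - [1,-0.12,1,0,0,0,0]
    - [1,-0.12,1,0,0,0,0]
    - [1,-0.12,1,0,0,0,0]

```text
clock: 2.53
tcp_pos: [0.467, -0.3119, 0.2427]
orientation: [0.796, 3.038, 0.002]
contact_force: [0.1, -0.1, 0.8]
grip_width: 0.0855
```

send_rows:
  deltas:
    - [1,-0.12,1,0,0,0,0]
    - [1,-0.12,1,0,0,0,0]
    - [1,-0.12,1,0,0,0,0]
    - [1,-0.12,1,0,0,0,0]

```text
clock: 2.87
tcp_pos: [0.5561, -0.1899, 0.2427]
orientation: [0.797, 3.038, 0.003]
contact_force: [0.5, 0.4, 0.5]
grip_width: 0.0852
```

send_rows:
  deltas:
    - [1,0.95,0.9,0,0,0,0]
    - [1,0.95,0.9,0,0,0,0]
    - [1,0.95,0.9,0,0,0,0]
    - [1,0.95,0.9,0,0,0,0]
    - [1,0.95,0.9,0,0,0,0]
    - [1,0.95,0.9,0,0,0,0]

```text
clock: 3.37
tcp_pos: [0.4942, 0.0, 0.2429]
orientation: [-0.788, -3.041, -0.002]
contact_force: [-0.5, -0.1, 0.8]
grip_width: 0.0854
```

Run:
```python
from h import *
o=r.get_obs(); print(o['clock'],o['tcp_pos'],o['joints'].round(2) if hasattr(o['joints'],'round') else o['joints'])
print(R.from_rotvec(o['orientation']).as_matrix().round(3)); print(togo([.4335,.1895,.15]).round(3))
```

```text
3.3667 [4.94198591e-01 3.98072114e-05 2.42916957e-01] [ 0.54  0.26 -0.78  1.94  0.21  1.02  0.74]
[[-0.874  0.486  0.   ]
 [ 0.486  0.874  0.002]
 [ 0.     0.001 -1.   ]]
[0.967 0.907 0.621]
```

send_rows:
  deltas:
    - [1,0.967,0.907,0.3,0,0,0]
    - [1,0.967,0.907,0.3,0,0,0]
    - [1,0.967,0.907,0.3,0,0,0]
    - [1,0.967,0.907,0.3,0,0,0]
    - [1,0.967,0.907,0.62,0,0,0]
    - [1,0.967,0.907,0.62,0,0,0]
    - [1,0.967,0.907,0.62,0,0,0]
    - [1,0.967,0.907,0.62,0,0,0]
    - [1,0.967,0.907,0.62,0,0,0]

```text
clock: 4.12
tcp_pos: [0.4376, 0.182, 0.15]
orientation: [0.802, 3.037, 0.0]
contact_force: [0.6, 1.7, -0.2]
grip_width: 0.0852
```

Run:
```python
from h import *
f=grab('wrist','w1')
print(proj(f,[[.4335,.1895,0.042]]), r.get_obs()['joints'])
```

```text
[[264.93987714 185.77298489]] [ 0.15386541  0.3766186  -0.80562889  2.07057662  0.36685048  0.83653782
  0.18689865]
```

View pics/w1.png

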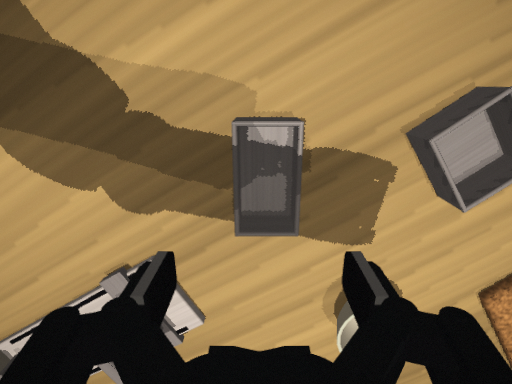

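Run:
```python
from h import *
f=grab('wrist')
t=onplane(f,[[233,118],[304,118],[299,236],[236,236]],.042)
print(t.round(4),t.mean(0),np.linalg.norm(np.diff(t,axis=0),axis=1))
l=(t[0]+t[1]-t[2]-t[3]); print('long',np.degrees(np.arctan2(l[1],l[0])))
c=t.mean(0); o=r.get_obs(); M=R.from_rotvec(o['orientation']).as_matrix()
print('toolx yaw',np.degrees(np.arctan2(M[1,0],M[0,0])),o['tcp_pos'],togo([c[0],c[1],.03]))
print(np.array(o['joints']).round(3))
```

```text
[[0.3725 0.1949 0.042 ]
 [0.4002 0.2437 0.042 ]
 [0.491  0.1927 0.042 ]
 [0.4628 0.1433 0.042 ]] [0.43161325 0.19365314 0.042     ] [0.05615257 0.10409745 0.05694428]
long 150.46218620885233
toolx yaw 150.3774336097828 [0.43811954 0.18176049 0.15045534] [0.07838489 0.04659118 0.80294375]
[ 0.154  0.376 -0.806  2.071  0.367  0.836  0.187]
```

send_rows:
  deltas:
    - [1,0.06,0.04,0.2,0,0,0]
    - [1,0.06,0.04,0.2,0,0,0]
    - [1,0.06,0.04,0.2,0,0,0]
    - [1,0.06,0.04,0.2,0,0,0]

```text
clock: 4.55
tcp_pos: [0.4326, 0.1919, 0.1203]
orientation: [0.8, 3.037, 0.0]
contact_force: [-0.2, 1.1, 0.3]
grip_width: 0.0855
```

Run:
```python
from h import *
print(togo([.4325,.191,.028]).round(3),togo([.4325,.191,.028])*150)
print(np.array(r.get_obs()['joints']).round(3))
```

```text
[-0.002 -0.005  0.615] [-0.29612045 -0.82496253 92.31919745]
[ 0.099  0.423 -0.778  2.096  0.423  0.78   0.114]
```

Aligned; descend and grip.

send_rows:
  deltas:
    - [1,0,-0.005,0.2,0,0,0]
    - [1,0,-0.005,0.4,0,0,0]
    - [1,0,-0.005,0.5,0,0,0]
    - [1,0,-0.005,0.58,0,0,0]
    - [1,0,-0.005,0.615,0,0,0]
    - [1,0,-0.005,0.615,0,0,0]
    - [1,0,-0.005,0.615,0,0,0]
    - [0.5,0,-0.005,0.615,0,0,0]
    - [0.5,0,-0.005,0.615,0,0,0]
    - [0.5,0,-0.005,0.615,0,0,0]
    - [0.5,0,-0.005,0.615,0,0,0]
    - [0.5,0,-0.005,0.615,0,0,0]
    - [0.5,0,-0.005,0.615,0,0,0]
    - [0.5,0,-0.005,0.615,0,0,0]
    - [0.5,0,-0.005,0.615,0,0,0]
    - [0.5,0,-0.005,0.615,0,0,0]
  squeeze: 30

```text
clock: 5.88
tcp_pos: [0.4322, 0.192, 0.0281]
orientation: [0.798, 3.037, 0.001]
contact_force: [-1.0, -0.4, 5.8]
grip_width: 0.0554
```

send_rows:
  deltas:
    - [0.5,0,0,-0.1,0,0,0]
    - [0.5,0,0,-0.3,0,0,0]
    - [0.5,0,0,-0.6,0,0,0]
    - [0.5,0,0,-0.95,0,0,0]
    - [0.5,0,0,-0.95,0,0,0.1]
    - [0.5,0,0,-0.95,0,0,0.2]
    - [0.5,0,0,-0.95,0,0,0.33]
    - [0.5,0,0,-0.95,0,0,0.33]
    - [0.5,0,0,-0.95,0,0,0.33]
    - [0.5,0,0,-0.95,0,0,0.33]
    - [0.5,0,0,-0.95,0,0,0.33]
    - [0.5,0,0,-0.95,0,0,0.33]
    - [0.5,0,0,-0.95,0,0,0.33]
    - [0.5,0,0,-0.95,0,0,0.33]
    - [0.5,0,0,-0.95,0,0,0.33]
    - [0.5,0,0,-0.95,0,0,0.33]

```text
clock: 7.22
tcp_pos: [0.4313, 0.1917, 0.1697]
orientation: [2.197, 2.246, 0.0]
contact_force: [-0.1, 0.0, -1.7]
grip_width: 0.0553
```

Run:
```python
from h import *
o=r.get_obs();M=R.from_rotvec(o['orientation']).as_matrix()
print('toolx yaw',np.degrees(np.arctan2(M[1,0],M[0,0])),M[:,2].round(4)); print(togo([.5083,-.1245,.17]).round(3),np.array(o['joints']).round(2))
```

```text
toolx yaw 91.25420199764473 [ 1.e-04 -1.e-04 -1.e+00]
[-2.119e+00  4.670e-01 -2.000e-03] [-0.01  0.3  -0.62  2.07  0.23  0.84 -0.75]
```

send_rows:
  deltas:
    - [0.5,-0.2,0.1,0,0,0,0]
    - [0.5,-0.45,0.2,0,0,0,0]
    - [0.5,-0.7,0.33,0,0,0,0]
    - [0.5,-0.95,0.467,0,0,0,0]
    - [0.5,-1,0.467,0,0,0,0]
    - [0.5,-1,0.467,0,0,0,0]

```text
clock: 7.72
tcp_pos: [0.5055, 0.0387, 0.1692]
orientation: [2.206, 2.236, -0.002]
contact_force: [0.2, 0.7, -2.3]
grip_width: 0.0553
```

send_rows:
  deltas:
    - [0.5,-0.2,0,0,0,0,0]
    - [0.5,-0.45,0,0,0,0,0]
    - [0.5,-0.7,0,0,0,0,0]
    - [0.5,-0.9,0,0,0,0,0]
    - [0.5,-1,0,0,0,0,0]
    - [0.5,-1,0,0,0,0,0]
    - [0.5,-1,0,0,0,0,0]
    - [0.5,-1,0,0,0,0,0]

```text
clock: 8.38
tcp_pos: [0.5075, -0.1048, 0.1696]
orientation: [-2.195, -2.246, -0.001]
contact_force: [0.4, 0.2, -1.1]
grip_width: 0.0561
```

Run:
```python
from h import *
f=grab('wrist','w2'); g=grab('top')
print(togo([.5083,-.1245,.17]).round(3),np.array(r.get_obs()['joints']).round(2))
im=g['pixels'][205:305,225:425,::-1]; im=cv2.resize(im,None,fx=3.84,fy=3.84,interpolation=cv2.INTER_CUBIC)
w=cv2.resize(f['pixels'][:,:,::-1],(288,216))
```

```text
[-0.132  0.001 -0.002] [ 0.48  0.35 -0.48  1.97  0.21  0.87 -0.09]
```

View pics/w2.png

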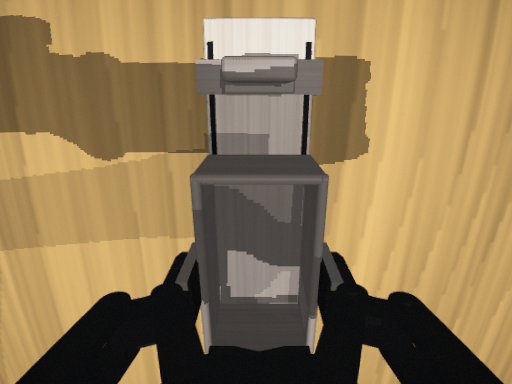

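Run:
```python
from h import *
f=grab('wrist')
p=onplane(f,[[204,18],[315,18],[213,150],[306,150]],.012); print(p.round(4),(p[0]+p[1])/2,(p[2]+p[3])/2)
p=onplane(f,[[222,57],[297,56]],.095); print('tab',p.round(4))
p=onplane(f,[[196,94],[322,94]],.025); print('flange',p.round(4))
z=r.get_obs()['tcp_pos'][2]-.028+.042
p=onplane(f,[[192,180],[328,180]],z); print('tin',p.round(4),p.mean(0))
```

```text
[[ 0.4556  0.0396  0.012 ]
 [ 0.5529  0.0418  0.012 ]
 [ 0.4613 -0.0779  0.012 ]
 [ 0.5529 -0.0758  0.012 ]] [0.50427695 0.04069388 0.012     ] [ 0.50706568 -0.07685125  0.012     ]
tab [[ 0.4809 -0.0006  0.095 ]
 [ 0.5292  0.0012  0.095 ]]
flange [[ 0.4491 -0.025   0.025 ]
 [ 0.5615 -0.0224  0.025 ]]
tin [[ 0.4782 -0.0567  0.1836]
 [ 0.5347 -0.0554  0.1836]] [ 0.50647437 -0.05608286  0.18363479]
```

send_rows:
  deltas:
    - [0.5,-0.13,0,0,0,0,0]
    - [0.5,-0.13,0,0.1,0,0,0]
    - [0.5,-0.13,0,0.3,0,0,0]
    - [0.5,-0.13,0,0.5,0,0,0]
    - [0.5,-0.13,0,0.65,0,0,0]
    - [0.5,-0.13,0,0.75,0,0,0]
    - [0.5,-0.13,0,0.8,0,0,0]
    - [0.5,-0.13,0,0.83,0,0,0]
    - [0.5,-0.13,0,0.85,0,0,0]
    - [0.5,-0.13,0,0.85,0,0,0]
    - [0.5,-0.13,0,0.85,0,0,0]

```text
clock: 9.45
tcp_pos: [0.5087, -0.1262, 0.0429]
orientation: [2.198, 2.243, 0.001]
contact_force: [0.7, 0.4, -0.5]
grip_width: 0.0555
```

Run:
```python
from h import *
print(togo([.508,-.1245,.040]).round(4),r.get_obs()['contact_force'])
```

```text
[ 0.0117 -0.0042  0.0193] [ 0.67454919  0.36162738 -0.50311039]
```

send_rows:
  deltas:
    - [0.5,0,-0.004,0.01,0,0,0]
    - [0.5,0,-0.004,0.02,0,0,0]
    - [0.5,0,-0.004,0.02,0,0,0]
    - [0.8,0,-0.004,0.02,0,0,0]
    - [0.8,0,-0.004,0.02,0,0,0]
    - [0.8,0,-0.004,0.02,0,0,0]
    - [0.8,0,-0.004,0.02,0,0,0]
    - [0.8,0,-0.004,0.02,0,0,0]
    - [1,0,-0.004,-0.1,0,0,0]
    - [1,0,-0.004,-0.3,0,0,0]
    - [1,0,-0.004,-0.6,0,0,0]
    - [1,0,-0.004,-0.8,0,0,0]
    - [1,0,-0.004,-0.8,0,0,0]
    - [1,0,-0.004,-0.8,0,0,0]

```text
clock: 10.62
tcp_pos: [0.5087, -0.1266, 0.1642]
orientation: [2.196, 2.241, 0.003]
contact_force: [-0.7, -0.6, -0.1]
grip_width: 0.0855
```

send_rows:
  deltas:
    - [0,0.2,0,0,0,0,0]
    - [0,0.4,0,0,0,0,0]
    - [0,0.7,0,0,0,0,0]
    - [0,0.95,0,0,0,0,0]
    - [0,1,0,0,0,0,0]
    - [0,1,0,0,0,0,0]
    - [0,1,0,0,0,0,0]

```text
clock: 11.2
tcp_pos: [0.5035, 0.0236, 0.1609]
orientation: [-2.196, -2.245, 0.003]
contact_force: [0.5, -1.1, 0.5]
grip_width: 0.0009
```

Run:
```python
from h import *
f=grab('wrist','w3'); g=grab('scene')
im=cv2.resize(g['pixels'][140:230,90:290,::-1],None,fx=2.56,fy=2.56,interpolation=cv2.INTER_CUBIC)
cv2.imwrite('pics/m3.png',np.vstack([f['pixels'][60:,:,::-1],im]))
M=R.from_rotvec(r.get_obs()['orientation']).as_matrix();print(M.round(3))
print(togo([.5045,.045,.15]).round(3), r.get_obs()['tcp_pos'])
```

```text
[[-0.018  1.    -0.002]
 [ 1.     0.018 -0.001]
 [-0.001 -0.002 -1.   ]]
[0.154 0.007 0.074] [0.50383555 0.0218814  0.16116058]
```

View pics/m3.png

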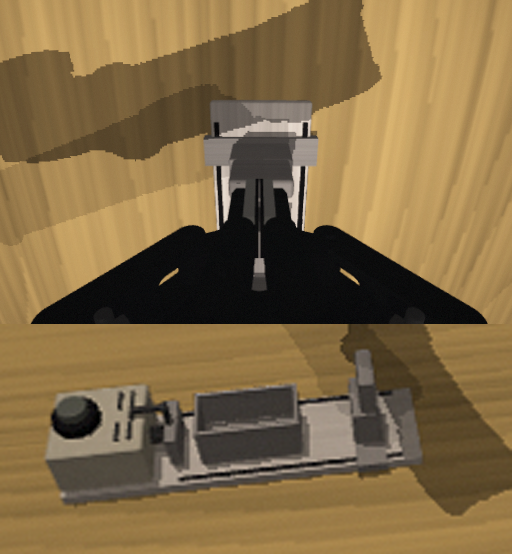

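send_rows:
  deltas:
    - [0,0.13,0.007,0.0,0,0,0]
    - [0,0.13,0.007,0.1,0,0,0]
    - [0,0.13,0.007,0.3,0,0,0]
    - [0,0.13,0.007,0.5,0,0,0]
    - [0,0.13,0.007,0.63,0,0,0]
    - [0,0.13,0.007,0.63,0,0,0]
    - [0,0.13,0.007,0.63,0,0,0]
    - [0,0,0.01,0.63,0,0,0]
    - [0,-0.05,0.01,0.63,0,0,0]
    - [0,-0.1,0.01,0.63,0,0,0]
    - [0,-0.13,0.01,0.63,0,0,0]
    - [0,-0.16,0.01,0.63,0,0,0]
    - [0,-0.19,0.01,0.63,0,0,0]

```text
clock: 12.38
tcp_pos: [0.5073, -0.0026, 0.0689]
orientation: [-2.197, -2.245, -0.007]
contact_force: [-0.2, 7.9, -0.1]
grip_width: 0.0002
```

Run:
```python
from h import *
print(r.get_obs()['contact_force'],togo([.5067,-.06,.067])*150)
```

```text
[-0.20512879  7.89927062 -0.05264489] [-57.40077258  -1.88052346   1.75437379]
```

send_rows:
  deltas:
    - [0,-0.03,-0.005,0,0,0,0]
    - [0,-0.07,-0.01,0,0,0,0]
    - [0,-0.11,-0.012,0,0,0,0]
    - [0,-0.15,-0.012,0,0,0,0]
    - [0,-0.19,-0.012,0,0,0,0]
    - [0,-0.22,-0.012,0,0,0,0]
    - [0,-0.25,-0.012,0,0,0,0]
    - [0,-0.28,-0.012,0,0,0,0]
    - [0,-0.3,-0.012,0,0,0,0]
    - [0,-0.3,-0.012,0,0,0,0]

```text
clock: 13.22
tcp_pos: [0.5081, -0.048, 0.0692]
orientation: [2.196, 2.243, 0.01]
contact_force: [3.4, 6.1, -1.1]
grip_width: -0.0001
```

Run:
```python
from h import *
g=grab('scene');t=grab('top')
a=cv2.resize(g['pixels'][145:215,95:265,::-1],(790,325),interpolation=cv2.INTER_CUBIC)
b=cv2.resize(t['pixels'][205:270,245:415,::-1],(790,302//1),interpolation=cv2.INTER_CUBIC)
cv2.imwrite('pics/m4.png',np.vstack([a,b[:270]]))
o=r.get_obs();print(o['contact_force'],o['tcp_pos'])
```

```text
[ 3.72760058  5.88926889 -1.26085834] [ 0.50796137 -0.04798008  0.069163  ]
```

View pics/m4.png

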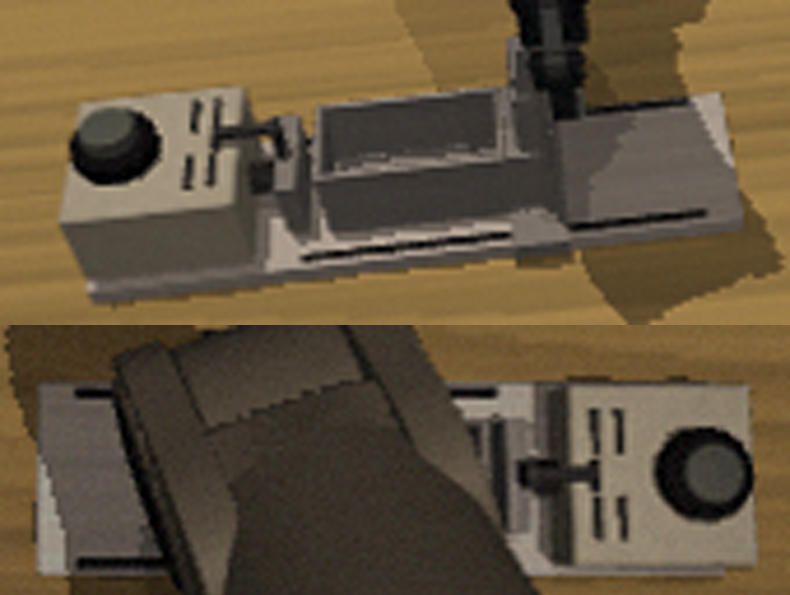

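send_rows:
  deltas:
    - [0,-0.02,-0.003,0.005,0,0,0]
    - [0,-0.04,-0.006,0.01,0,0,0]
    - [0,-0.055,-0.006,0.01,0,0,0]
    - [0,-0.07,-0.006,0.01,0,0,0]
    - [0,-0.083,-0.006,0.01,0,0,0]
    - [0,-0.093,-0.006,0.01,0,0,0]
    - [0,-0.093,-0.006,0.01,0,0,0]

```text
clock: 13.9
tcp_pos: [0.5079, -0.0612, 0.0684]
orientation: [2.195, 2.244, 0.011]
contact_force: [2.0, 8.5, 4.3]
grip_width: -0.0001
```

```bash
cat > meas.py <<'E'
from h import *
import sys
t=grab('top')
c=cv2.resize(t['pixels'][218:258,340:415,::-1],None,fx=8,fy=8,interpolation=cv2.INTER_CUBIC)
cv2.imwrite(f'pics/{sys.argv[1]}.png',c)
o=r.get_obs();print(np.round(o['contact_force'],1),np.round(o['tcp_pos'],4))
# expected pixels (in crop) of pointer at anvil 0, 4.5, 7.5, 10.5 mm, z=.07
G=lambda gx,z:[.5043+(gx+150)*1e-3*.0218,.0407-(gx+150)*1e-3,z]
P=proj(t,[G(x,.07) for x in(125,129.5,132.5,135.5)]+[G(126.5,.065),G(138.5,.065)])
print(((P-[340,218]+.5)*8).round(1))
E
python3 meas.py m5
```

```text
[2.5 7.7 4. ] [ 0.5079 -0.0612  0.0684]
[[270.8 154.9]
 [286.7 154.9]
 [297.3 154.8]
 [307.9 154.8]
 [271.4 155.4]
 [313.6 155.3]]
```

View pics/m5.png

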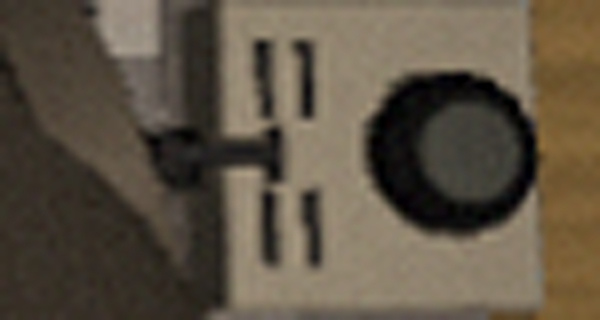

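send_rows:
  deltas:
    - [0,-0.01,0,0,0,0,0]
    - [0,-0.02,0,0,0,0,0]
    - [0,-0.028,0,0,0,0,0]
    - [0,-0.032,0,0,0,0,0]
    - [0,-0.032,0,0,0,0,0]

```text
clock: 14.37
tcp_pos: [0.508, -0.065, 0.0684]
orientation: [2.195, 2.245, 0.012]
contact_force: [1.8, 9.7, 4.2]
grip_width: -0.0001
```

```bash
python3 meas.py m6
```

```text
[ 2.1 10.2  5.1] [ 0.508  -0.065   0.0684]
[[270.8 154.9]
 [286.7 154.9]
 [297.3 154.8]
 [307.9 154.8]
 [271.4 155.4]
 [313.6 155.3]]
```

View pics/m6.png

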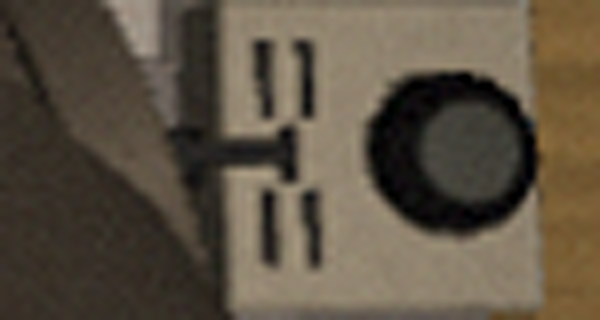

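send_rows:
  deltas:
    - [0,0.03,0,0,0,0,0]
    - [0,0.1,0,0,0,0,0]
    - [0,0.2,0,0,0,0,0]
    - [0,0.2,0,0,0,0,0]
    - [0,0.2,0,-0.2,0,0,0]
    - [0,0.2,0,-0.45,0,0,0]
    - [0,0.2,0,-0.7,0,0,0]
    - [0,0.2,0,-0.7,0,0,0]
    - [0,0.1,0,-0.7,0,0,0]
    - [0,-0.15,0,-0.7,0,0,0]
    - [0,-0.4,0,-0.7,0,0,0]
    - [0,-0.65,0,-0.7,0,0,0]
    - [0,-0.8,0,-0.7,0,0,0]
    - [0,-0.8,0,-0.7,0,0,0]
    - [0,-0.8,0,-0.7,0,0,0]

```text
clock: 15.67
tcp_pos: [0.5067, -0.1906, 0.171]
orientation: [-2.203, -2.239, 0.001]
contact_force: [0.4, 0.6, 0.0]
grip_width: -0.0002
```

Run:
```python
from h import *
print(r.get_obs()['contact_force'],togo([.5115,-.2873,.1]).round(3))
t=grab('top')
```

```text
[0.42871411 0.62728768 0.02830097] [-0.645  0.022  0.473]
```

send_rows:
  deltas:
    - [0,-0.25,0.01,0,0,0,0]
    - [0,-0.45,0.022,0.1,0,0,0]
    - [0,-0.6,0.022,0.2,0,0,0]
    - [0,-0.645,0.022,0.37,0,0,0]
    - [0,-0.645,0.022,0.37,0,0,0]
    - [0,-0.645,0.022,0.37,0,0,0]
    - [0,-0.645,0.022,0.37,0,0,0]

```text
clock: 16.3
tcp_pos: [0.5136, -0.283, 0.1165]
orientation: [2.195, 2.247, 0.002]
contact_force: [0.3, 0.1, 1.2]
grip_width: 0.0001
```

Run:
```python
from h import *
g=grab('scene');w=grab('wrist')
a=cv2.resize(g['pixels'][145:215,95:265,::-1],(512,210),interpolation=cv2.INTER_CUBIC)
cv2.imwrite('pics/m7.png',np.vstack([w['pixels'][:,:,::-1],a]))
print(r.get_obs()['contact_force'],togo([.5115,-.2873,.09]).round(3),r.get_obs()['tcp_pos'])
```

```text
[ 0.28953275  0.67312615 -0.4116104 ] [-0.024 -0.018  0.181] [ 0.51399672 -0.28364203  0.11716261]
```

View pics/m7.png

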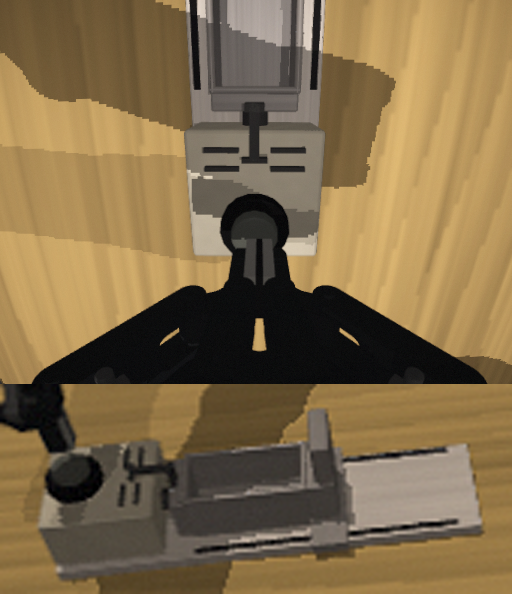

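send_rows:
  deltas:
    - [0,-0.024,-0.018,0,0,0,0]
    - [0,-0.024,-0.018,0.03,0,0,0]
    - [0,-0.024,-0.018,0.06,0,0,0]
    - [0,-0.024,-0.018,0.09,0,0,0]
    - [0,-0.024,-0.018,0.12,0,0,0]
    - [0,-0.024,-0.018,0.13,0,0,0]
    - [0,-0.024,-0.018,0.13,0,0,0]

```text
clock: 16.98
tcp_pos: [0.5096, -0.2887, 0.0953]
orientation: [-2.198, -2.243, 0.001]
contact_force: [0.5, -0.0, 0.8]
grip_width: -0.0
```

send_rows:
  deltas:
    - [0,0,0,0.01,0,0,0]
    - [0,0,0,0.02,0,0,0]
    - [0,0,0,0.03,0,0,0]
    - [0,0,0,0.03,0,0,0]

```text
clock: 17.32
tcp_pos: [0.5101, -0.2888, 0.0916]
orientation: [2.199, 2.244, 0.0]
contact_force: [-1.2, 1.1, 3.4]
grip_width: -0.0
```

send_rows:
  deltas:
    - [0,0,0,0.01,0,0,0]
    - [0,0,0,0.02,0,0,0]
    - [0,0,0,0.03,0,0,0]
    - [0,0,0,0.03,0,0,0]

```text
clock: 17.65
tcp_pos: [0.5102, -0.2889, 0.0889]
orientation: [2.199, 2.243, -0.001]
contact_force: [-7.6, 3.3, 18.3]
grip_width: -0.0003
```

send_rows:
  deltas:
    - [0,0,0,0.005,0,0,0]
    - [0,0,0,0.01,0,0,0]
    - [0,0,0,0.015,0,0,0]
    - [0,0,0,0.015,0,0,0]

```text
clock: 17.98
tcp_pos: [0.5104, -0.2889, 0.0885]
orientation: [2.198, 2.243, -0.002]
contact_force: [-12.8, 4.7, 35.6]
grip_width: 0.0001
```

send_rows:
  deltas:
    - [0,0,0,-0.05,0,0,0]
    - [0,0,0,-0.2,0,0,0]
    - [0,0,0,-0.45,0,0,0]
    - [0,0,0,-0.7,0,0,0]
    - [0,0,0,-0.9,0,0,0]
    - [0,-0.3,0,-0.9,0,0,0]
    - [0,-0.6,0,-0.9,0,0,0]
    - [0,-0.6,0,-0.9,0,0,0]
    - [0,-0.6,0,-0.9,0,0,0]
    - [0,-0.6,0,-0.9,0,0,0]

```text
clock: 18.82
tcp_pos: [0.5114, -0.3793, 0.219]
orientation: [-2.2, -2.241, -0.0]
contact_force: [0.8, 0.6, 0.3]
grip_width: -0.0001
```

Run:
```python
from h import *
g=grab('scene');w=grab('wrist')
a=cv2.resize(g['pixels'][145:215,95:265,::-1],(512,210),interpolation=cv2.INTER_CUBIC)
cv2.imwrite('pics/m8.png',np.vstack([w['pixels'][:,:,::-1],a]))
print(r.get_obs()['contact_force'],r.get_obs()['tcp_pos'])
```

```text
[ 0.03642091  0.51272081 -0.75778863] [ 0.51218919 -0.37734336  0.21936388]
```

View pics/m8.png

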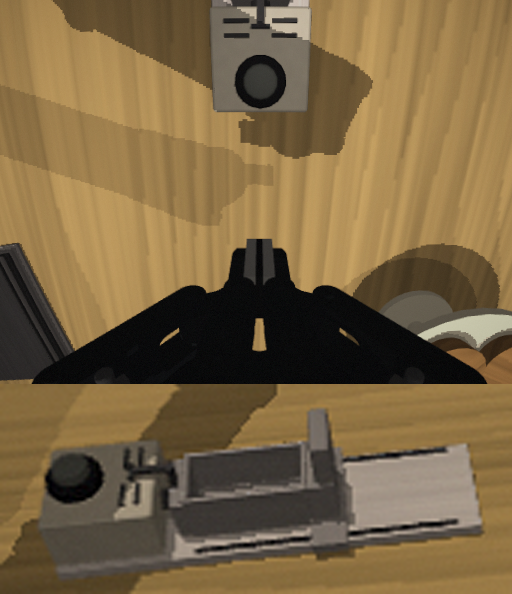

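Run:
```python
from h import *
w=grab('wrist');t=grab('top')
print(onplane(w,[[260,81]],.081),onplane(t,[[340+470/8-.5,218+150/8-.5]],.081))
```

```text
[[ 0.51059602 -0.28569343  0.081     ]] [[ 0.51232111 -0.2870704   0.081     ]]
```

```bash
python3 -c "
from bench import r
print(r.hand_in(), r.get_obs()['clock'])"
```

```text
the job is handed in; nothing more can be done
the job is handed in; nothing more can be done
```

The tin was set upright on the gauge bed, lengthwise, released, and clamped by the sliding jaw. The record button was then pressed to its stop and the job handed in at about 19 s of the 58 s allowed; no verdict was reported.

- **Reading:** after the jaw was pushed, the anvil stood about 6.4 mm back from rest, inside the 4.5–10.5 mm window. The wrist view before pressing showed the pointer midway between the marks. The views after pressing show the same.
- **Anvil:** I never saw it near its 16 mm end stop.
- **Record button:** I pressed it 2–3 mm from its centre, until it stopped moving. The last step there read 35.6 N upward, with about 14 N sideways on top. That is more than was needed and, at about 38 N combined, close under the 40 N limit. I then pulled straight off and saw the button sprung back up.
- **At hand-in:** the robot was clear of the gauge, with contact force near zero. I kept away from the square tin, ramekin and jar, but I did not check their positions again at the end.

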